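# Show the next slide to the label reader

### The arm

A 6-joint arm with a two-finger parallel gripper is mounted at the origin on the work surface. World frame = base frame: x ahead of the robot, y to its left, z up, the work surface at z = 0. Lengths are in m, angles in rad, forces in N, time in s.
With the tool pointing down it reaches from about 0.3 to 0.775 m from the base axis. Payload 14.6 kg.
Tool frame: the origin (TCP) lies at the very end of the fingers, on their centre line; the grasp point (between the pads) lies 19 mm behind it; z points along the fingers, y is the direction in which the jaws open and shut (so a half turn about z gives the same grasp; the last joint's range is limited). The gripper opens to 85 mm and grips with 20 to 120 N. Pads are 22 mm wide; open, the fingers measure 114 mm over their backs; the gripper's body (76 mm by 85 mm) begins 54 mm behind the grasp point. The pads swing forward as they close: fully open they stand 13 mm farther back than shut.
Start: joints at [-1.393, 0.3, 1.521, -0, 1.321, -0.067], TCP at [0.133, -0.534, 0.231] pointing down, gripper open.
Joint ranges: [-3.03, 3.03], [-0.79, 2.21], [0.23, 2.52], [-1.04, 4.18], [0, 3.07], [-2.55, 2.55]. Speed limits (rad/s): [2.22, 2.22, 2.57, 3.14, 3.14, 3.14].

### API

Orientations are given as a unit quaternion [w, x, y, z].
In Python, from workcell import telemetry, vision, ticket gives the robot as it stands.
- The arm moves only by the tool drive_tool, never from a script. Its argument "series" is a list of rows, each a list of 5 numbers: the shift along the tool's x, y, z in units of 30 mm (1.0 is 30 mm), then the turn about the tool's z in units of 5 degrees (1.0 is 5 degrees), then the closure, from 0 (fully open) to 1 (shut). In form: [[x, y, z, twist, fingers], ...]. A call has 1 to 10 rows; each row shifts and turns the commanded pose from where the row before left it, along the tool's axes as they then stand; what a row does not reach is not made up. A row lasts 1/12 s, in which the tool goes at most 41.7 mm and 7.16 degrees, less where a joint would pass 70% of its speed; a pose out of reach is approached as far as the arm can. A call is refused whole if a number of a shift passes 1 or a number of a turn 1, either way. A call with a gripper value outside its range is refused whole. The fingers move at their own pace and stop on an object; "grip_force" is the grip in N (left out, the last holds). Time passes only in rows, so rows that do not move let the fingers close. It gives the time, the measured TCP pose, the force and the opening at its end, in the units of the state.
- telemetry.read_state(): the state, without advancing time (a new reading comes with each control period).
- vision.snapshot(name): name is "scene" or "top" or "wrist"; returns the picture (420x560x3 uint8, blue, green, red); there is no depth.
- vision.camera_info(name): a dict with "mtx" (3x3 intrinsics, pixels), "extrinsics" (4x4, takes a point from camera to world coordinates). Camera axes: x right, y down, z forward; pixel columns grow to the right and rows downward; lengths in m; the calibration is good to about 2 mm. A picture is of the moment at which its call begins: read the wrist's pose just before it. camera_info takes no time and is no camera call; for the wrist camera it gives the pose at the moment of the call.
- ticket.sign_off(): hands the job in, once; it reports no verdict.
Trained networks look in the newest picture that a camera, given by its name, has taken for a name from the list of things; names that differ only in an ending like _2 or _b are one class to them, and where a whole thing is asked for, a point or a joint stands for the part that bears it (a point fixed in the world has none). Each returns a list of dicts, best first, with "p" (0 to 1); they miss things now and then, are a little off and sometimes report something else, mostly with a low value. They report only what shows in the picture. A call takes as long as a camera call.
- vision.spot_in(target, camera): "position" ([x, y, z] in m, in world coordinates, good to about 4 mm: the middle of the surface that is visible of it).
- vision.cut_out(target, camera): "pixels" (420x560 bool, what is visible of it).
- vision.tip_of(target, camera): "position" ([x, y, z] in m, in world coordinates, good to about 4 mm: a listed point, or the origin of a listed thing).
The state is a dict: "clock": time; "qpos": joint angles; "qd": joint speeds; "effort": joint torques, N m; "ee_pos": TCP position; "orientation": TCP orientation; "force": force on the tool from outside, world axes, zero at the start; "ft_torque": the same for the moment, N m; "finger_gap": finger opening in m.
Only numpy, scipy, OpenCV 4.12 (cv2) and the standard library are available. Lean on these libraries where they do the work, as an engineer would, in place of code of your own. Each camera call takes 0.05 s, during which the arm holds its last target.

### The job

Take the glass slide from the first slot of the stand (beside the upright pin) and show it to the label reader: finish while still holding it, level and label face up, with the middle of its frosted end about 10 cm above the centre of the round pad. The corner notch is at the frosted end, at top right when you look at the label face with that end up. Leave the other two slides standing in their slots.

Things in the scene. Friction and masses are not known exactly. Their poses are not given: they have to be found in the camera images.
- slideA_mid (a point): Centre of a glass slide 76 mm long, 36 wide, 6 thick, about 40 g, one of three alike standing on a short end in the stand; the centre is 38 mm above its foot. x: straight out of its label face (level while it stands); y: along the width; z: along the length, up as it stands. This one stands with its frosted end up, at the top; label to the stand's +y side; any slot.
- slideA_frost (a point): Middle of slideA's frosted end: on its centre line, 12 mm from that short end, 26 mm from slideA_mid; same axes. The frosted label band is the last 24 mm of that end, on the label face only. A 9 x 9 mm notch is cut from one corner of that end: the top right one, seen on the label face with the frosted end up.
- slideB_mid (a point): Centre of a glass slide 76 mm long, 36 wide, 6 thick, about 40 g, one of three alike standing on a short end in the stand; the centre is 38 mm above its foot. x: straight out of its label face (level while it stands); y: along the width; z: along the length, up as it stands. This one stands with its frosted end up, at the top; label to the stand's -y side; any slot.
- slideB_frost (a point): Middle of slideB's frosted end: on its centre line, 12 mm from that short end, 26 mm from slideB_mid; same axes. The frosted label band is the last 24 mm of that end, on the label face only. A 9 x 9 mm notch is cut from one corner of that end: the top right one, seen on the label face with the frosted end up.
- slideC_mid (a point): Centre of a glass slide 76 mm long, 36 wide, 6 thick, about 40 g, one of three alike standing on a short end in the stand; the centre is 38 mm above its foot. x: straight out of its label face (level while it stands); y: along the width; z: along the length, up as it stands. This one stands with its frosted end down, at the foot; label to the stand's -y side; any slot.
- slideC_frost (a point): Middle of slideC's frosted end: on its centre line, 12 mm from that short end, 26 mm from slideC_mid; same axes. The frosted label band is the last 24 mm of that end, on the label face only. A 9 x 9 mm notch is cut from one corner of that end: the top right one, seen on the label face with the frosted end up.
- slot_first (a point): Floor of the first slot, 10 mm above the bench, under the first slide's foot. x: along the row, to the other two slots, 88 and 176 mm away; z: up. A steel pin (8 mm thick, 30 mm high) stands 49 mm from it at -x. Each slot is two ribs, 14 mm long along the row, 18 mm high, 8 mm apart, at mid-width of the slide; long edges and corners are free. Slides lift straight out.
- stand: Fixed aluminium slide stand, a bar 290 mm long (its x, along the row), 64 wide, 10 high; origin on the bench under its middle slot; first slot and pin towards -x. Each slide stands with its width along the row, its label face looking to +y or -y.
- spot (a point): Centre of the top of the label reader's round pad: black with white top and centre dot, 90 mm across, 12 mm high, fixed; z up. The reader's camera is on a post 255 mm away along +y, reaching 330 mm high, and looks down aslant over the pad; a flat bar 8 mm high joins pad and post.

How it is judged:
By the outcome, as a careful person would: the job done as asked, in the order asked, and still so for the second after the job is handed in, while the arm keeps its last pose, push and grip.
It also fails if it takes over 32 s, if anything falls off the work surface, if the arm or the gripper's body presses on something with over 40 N, if the wrist force passes 120 N, or if a joint passes its speed limit or range.

## Working session

There is one attempt and no reset: what is moved stays moved. The work goes in short steps, Python scripts to look and compute and a tool call to move; the robot and the scene stay as the last step left them, time stands still between calls to the robot, and variables do not carry over. Pictures are saved under pics/ and viewed, and the job is handed in when it is done.

Besides the shell and the picture viewer there is one more tool, called after ">>>" in YAML: its name, and indented under it one key for each argument. drive_tool: Moves the arm, as the interface text tells. Its arguments: {"type":"object","properties":{"series":{"type":"array"},"grip_force":{"type":"number"}},"required":["series"]}

```bash
ls; mkdir -p pics; python3 - <<'E'
from workcell import telemetry, vision, ticket
import cv2, numpy as np
print(telemetry.read_state())
for n in ["scene","top"]:
    cv2.imwrite(f"pics/{n}0.png",vision.snapshot(n))
    i=vision.camera_info(n);print(n,np.round(i["mtx"],1).tolist(),np.round(i["extrinsics"],4).tolist())
for t in ["slideA_mid","slideA_frost","slideB_mid","slideC_mid","slot_first","stand","spot"]:
  for c in ["scene","top"]:
    print(t,c,[(np.round(d["position"],4).tolist(),round(d["p"],2)) for d in vision.tip_of(t,c)][:4])
print(telemetry.read_state()["clock"])
E
```

```text
pics
{'clock': 0.0, 'qpos': array([-1.39257958e+00,  3.00474315e-01,  1.52159925e+00,  3.89892116e-06,
        1.32071464e+00, -6.65658919e-02]), 'qd': array([-0.00032836, -0.00092093, -0.00159396,  0.00023922,  0.001278  ,
        0.00073586]), 'effort': array([ 8.12613835e-04, -5.43503702e+01, -3.61794126e+01, -5.32433762e-05,
        4.03825645e-03,  2.23099704e-05]), 'ee_pos': array([ 0.13326291, -0.53335984,  0.23071187]), 'orientation': array([-5.96950749e-04,  9.92519409e-01,  1.22085482e-01, -3.14682167e-05]), 'force': array([ 0.80822479, -0.36046643,  0.26147461]), 'ft_torque': array([-0.00277416,  0.00549196, -0.01954076]), 'finger_gap': 0.08564706779774701}
scene [[480.2, 0.0, 277.8], [0.0, 480.2, 210.1], [0.0, 0.0, 1.0]] [[0.6178, 0.4682, -0.6317, 1.0668], [0.7863, -0.3764, 0.49, -0.3934], [-0.0084, -0.7994, -0.6007, 0.5471], [0.0, 0.0, 0.0, 1.0]]
top [[442.1, 0.0, 283.6], [0.0, 442.1, 207.9], [0.0, 0.0, 1.0]] [[-0.0143, -0.9963, 0.0845, 0.4965], [-0.9999, 0.0142, -0.0015, -0.016], [0.0003, -0.0845, -0.9964, 0.8332], [0.0, 0.0, 0.0, 1.0]]
slideA_mid scene [([0.5235, -0.1435, 0.049], 0.87)]
slideA_mid top [([0.521, -0.1478, 0.0488], 0.78)]
slideA_frost scene [([0.5252, -0.1453, 0.0768], 0.83)]
slideA_frost top []
slideB_mid scene [([0.6074, -0.1131, 0.0526], 0.88)]
slideB_mid top [([0.6067, -0.1144, 0.0443], 0.55)]
slideC_mid scene []
slideC_mid top [([0.6924, -0.0888, 0.0466], 0.64)]
slot_first scene [([0.5221, -0.1417, 0.0098], 0.96)]
slot_first top [([0.5243, -0.1474, 0.0083], 0.63)]
stand scene [([0.6045, -0.1154, -0.0009], 0.91)]
stand top [([0.604, -0.1159, 0.0018], 0.74)]
spot scene [([0.5663, 0.2314, 0.0138], 0.8), ([0.6044, -0.1155, 0.0721], 0.7)]
spot top [([0.5581, 0.2273, 0.0142], 0.81)]
0.8
```

View pics/scene0.png

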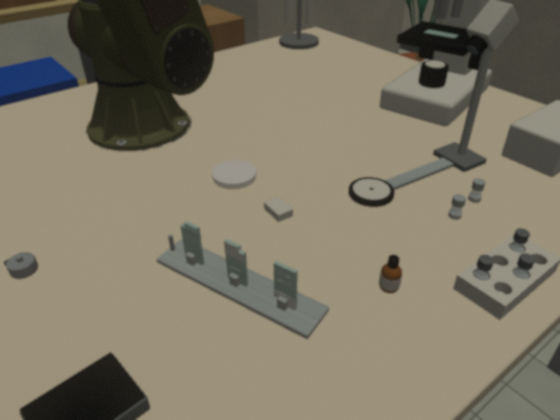

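View pics/top0.png

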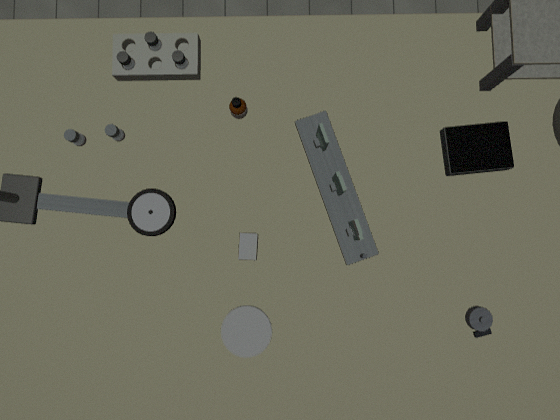

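The top picture shows the stand from about (310,115) to (365,260), with the pin at the lower (robot-side) end near (363,256). The first slide is next to it at (355,230), and the pad is at (151,212) with its post at the left. In the scene view the pin is at (171,243) and the first slide at (192,243). I'll enlarge these to check which slide is first.

```bash
python3 - <<'E'
import cv2
a=cv2.imread("pics/scene0.png")[210:330,150:340]
cv2.imwrite("pics/crop0.png",cv2.resize(a,None,fx=4,fy=4,interpolation=cv2.INTER_CUBIC))
E
```

```text
(no output)
```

View pics/crop0.png

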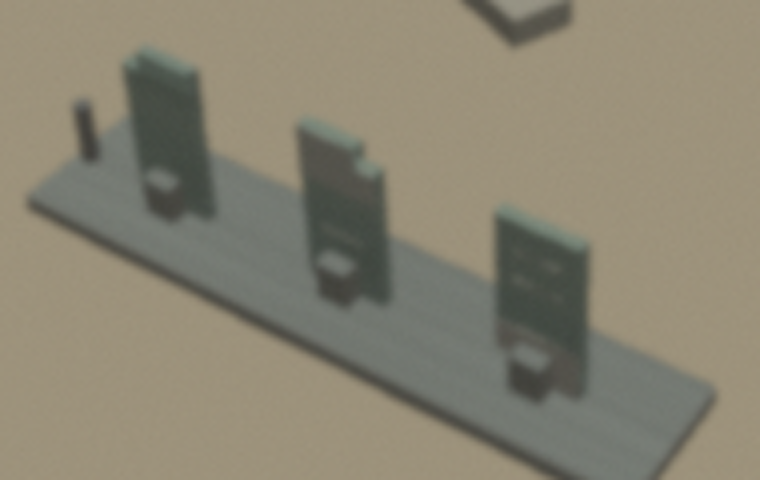

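>>> drive_tool:
  series:
    - [0.98, -0.59, 0, 0, 0.4]
    - [0.98, -0.59, 0, 0, 0.4]
    - [0.98, -0.59, 0, 0, 0.4]
    - [0.98, -0.59, 0, 0, 0.4]
    - [0.98, -0.59, 0, 0, 0.4]
    - [0.98, -0.59, 0, 0, 0.4]
    - [0.98, -0.59, 0, 0, 0.4]
    - [0.98, -0.59, 0, 0, 0.4]
    - [0.98, -0.59, 0, 0, 0.4]
    - [0.98, -0.59, 0, 0, 0.4]
  grip_force: 20

```text
clock: 1.63
ee_pos: [0.3766, -0.2892, 0.2315]
orientation: [0.0, 0.993, 0.122, 0.0]
force: [0.9, -1.2, 0.0]
finger_gap: 0.0514
```

The first slide's near face (crop about (165,130)) is clear with no frosting, and its notch is at the top on the pin side. That makes it slide A, with its label on the +y side. The middle slide, B, has a frosted top with its notch at the right. The last, C, is frosted at the foot. The pin stands on the bar, so its top is at about z = 40 mm.

>>> drive_tool:
  series:
    - [0.98, -0.58, 0, 0, 0.4]
    - [0.98, -0.58, 0, 0, 0.4]
    - [0.98, -0.58, 0, 0, 0.4]
    - [0.98, -0.58, 0, 0, 0.4]
    - [0.98, -0.58, 0, 0, 0.4]
    - [0.98, -0.58, 0, 0, 0.4]
    - [0, 0, 0, -1, 0.4]
    - [0, 0, 0, -1, 0.4]
    - [0, 0, 0, -1, 0.4]
    - [0, 0, 0, -1, 0.4]

```text
clock: 2.47
ee_pos: [0.5216, -0.1463, 0.2312]
orientation: [-0.0, 0.956, 0.295, -0.0]
force: [-0.4, -0.8, -0.2]
finger_gap: 0.0514
```

>>> drive_tool:
  series:
    - [0, 0, 0, -1, 0.4]
    - [0, 0, 0, -1, 0.4]
    - [0, 0, 0, -1, 0.4]
    - [0, 0, 0, -1, 0.4]
    - [0, 0, 0, -1, 0.4]
    - [0, 0, 0, -1, 0.4]
    - [0, 0, 0, -1, 0.4]
    - [0, 0, 0, -1, 0.4]
    - [0, 0, 0, -1, 0.4]
    - [0, 0, 0, -1, 0.4]

```text
clock: 3.3
ee_pos: [0.5215, -0.1466, 0.2313]
orientation: [0.0, 0.742, 0.671, 0.0]
force: [0.6, 0.2, 1.3]
finger_gap: 0.051
```

>>> drive_tool:
  series:
    - [0, 0, 0, -1, 0.4]
    - [0, 0, 0, -1, 0.4]
    - [0, 0, 0, -1, 0.4]
    - [0, 0, 0, -1, 0.4]
    - [0, 0, 0, -1, 0.4]
    - [0, 0, 0, 0, 0.4]

```text
clock: 3.8
ee_pos: [0.5215, -0.1466, 0.2313]
orientation: [0.0, 0.579, 0.815, 0.0]
force: [0.1, -1.0, -0.7]
finger_gap: 0.0508
```

```bash
python3 - <<'E'
from workcell import telemetry, vision, ticket
import cv2, numpy as np
s=telemetry.read_state();print(s["clock"],s["ee_pos"],s["orientation"],s["qpos"])
i=vision.camera_info("wrist");print(np.round(i["mtx"],1).tolist(),np.round(i["extrinsics"],4).tolist())
np.savez("w1.npz",K=i["mtx"],T=i["extrinsics"])
cv2.imwrite("pics/w1.png",vision.snapshot("wrist"))
for t in ["slideA_mid","slideA_frost","slideB_mid","slot_first","stand"]:
    print(t,[(np.round(d["position"],4).tolist(),round(d["p"],2)) for d in vision.tip_of(t,"wrist")][:4])
E
```

```text
3.8 [ 0.52148258 -0.14657137  0.23127788] [5.21859624e-06 5.78838050e-01 8.15442525e-01 1.82107223e-05] [-3.41630070e-01  2.81394998e-01  1.54482874e+00  3.32854050e-05
  1.31534896e+00 -6.77828733e-01]
[[314.3, 0.0, 280.1], [0.0, 314.3, 204.1], [0.0, 0.0, 1.0]] [[0.9442, 0.3163, 0.0919, 0.4985], [0.3293, -0.9073, -0.2614, -0.0811], [0.0007, 0.2771, -0.9608, 0.3733], [0.0, 0.0, 0.0, 1.0]]
slideA_mid [([0.5248, -0.1481, 0.0486], 0.9)]
slideA_frost [([0.5212, -0.145, 0.071], 0.66)]
slideB_mid [([0.6032, -0.1163, 0.0489], 0.9)]
slot_first []
stand [([0.6094, -0.117, -0.0052], 0.68)]
```

View pics/w1.png

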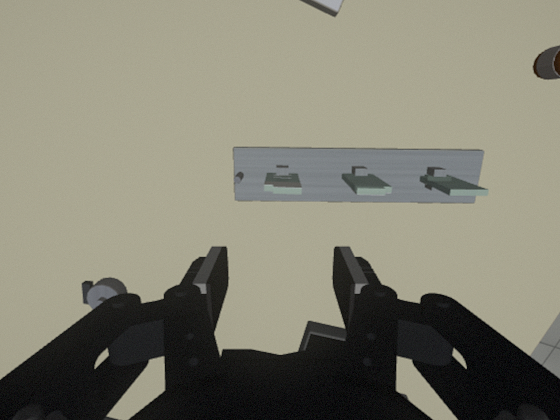

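The wrist view shows the bar from (234,148) to (482,202), the pin at (239,177), and the first slide at (265–300,173–193). I'll enlarge it and back-project the points.

```bash
python3 - <<'E'
import cv2
a=cv2.imread("pics/w1.png")[140:210,225:325]
cv2.imwrite("pics/w1c.png",cv2.resize(a,None,fx=8,fy=8,interpolation=cv2.INTER_CUBIC))
E
cat > h.py <<'E'
import numpy as np
def bp(K,T,u,v,z):
    d=T[:3,:3]@np.linalg.inv(K)@np.array([u,v,1.]); o=T[:3,3]
    return o+d*(z-o[2])/d[2]
def proj(K,T,p):
    q=np.linalg.inv(T)@np.append(p,1); q=K@q[:3]; return q[:2]/q[2]
E
```

```text
(no output)
```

View pics/w1c.png

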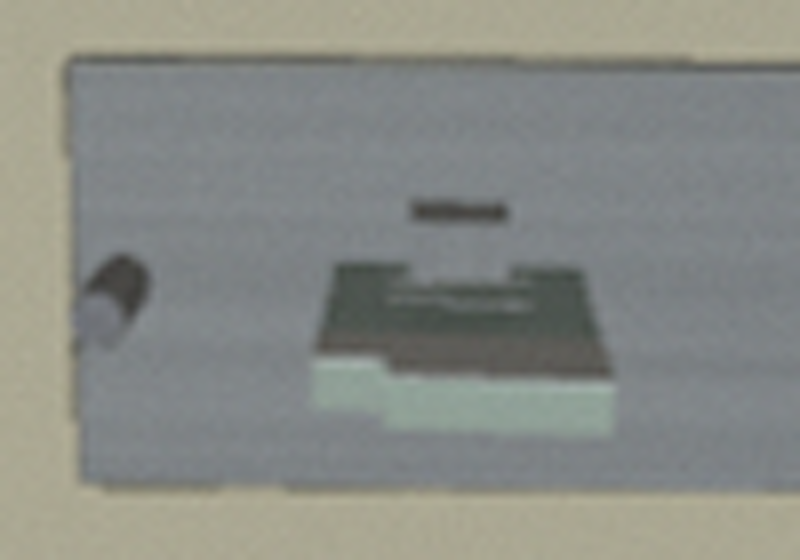

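```bash
python3 - <<'E'
import numpy as np
from h import *
d=np.load("w1.npz");K,T=d["K"],d["T"]
P={}
for n,u,v,z in [("TRlab",301.9,187.75,.086),("TRback",301.6,194.6,.086),("Nlab",273.4,186.9,.086),("Nback",273.4,193.75,.086),("Llab",264.1,184.4,.077),("Lback",264,191,.077),("pin",237.3,180,.04),("barTL",233.75,147.1,.01),("barBL",235,200.6,.01),("barTR",482,150,.01),("barBR",476,202.5,.01)]:
    P[n]=bp(K,T,u,v,z)[:2];print(n,np.round(P[n],4))
c=(P["TRlab"]+P["TRback"]+P["Llab"]+P["Lback"])/4
ax=P["barBR"]-P["barBL"]+P["barTR"]-P["barTL"];a=np.arctan2(ax[1],ax[0]);print("slide ctr",c,"stand yaw",a)
e=P["TRlab"]+P["TRback"]-P["Llab"]-P["Lback"];print("slide yaw",np.arctan2(e[1],e[0]),np.linalg.norm(e)/2)
e=P["TRlab"]+P["TRback"]-P["Nlab"]-P["Nback"];print(np.arctan2(e[1],e[0]),np.linalg.norm(e)/2)
X=np.array([np.cos(a),np.sin(a)]);Y=np.array([-X[1],X[0]])
print("pin-slide in stand",(P["pin"]-c)@X,(P["pin"]-c)@Y)
q=[5.2e-6,.578838,.8154425,1.8e-5];yx=np.arctan2(2*q[1]*q[2],q[1]**2-q[2]**2);print("tool x yaw",yx,"tool y yaw",yx-np.pi/2)
tcp=np.array([.52148,-.14657]);tx=np.array([np.cos(yx),np.sin(yx)]);ty=np.array([tx[1],-tx[0]])
print("shift tool x,y mm",(c-tcp)@tx*1e3,(c-tcp)@ty*1e3, "pin rel tool", (P["pin"]-tcp)@tx*1e3,(P["pin"]-tcp)@ty*1e3)
E
```

```text
TRlab [ 0.54   -0.1374]
TRback [ 0.5421 -0.1437]
Nlab [ 0.5145 -0.1455]
Nback [ 0.5167 -0.1517]
Llab [ 0.5058 -0.1481]
Lback [ 0.5077 -0.1543]
pin [ 0.4778 -0.1614]
barTL [ 0.4609 -0.1333]
barBL [ 0.4807 -0.1936]
barTR [ 0.7306 -0.0427]
barBR [ 0.7549 -0.1005]
slide ctr [ 0.52389518 -0.14590525] stand yaw 0.325599201649931
slide yaw 0.30036992150519237 0.03589363739698345
0.30460941758865845 0.0266696612495937
pin-slide in stand -0.0486139318844811 8.114601186684084e-05
tool x yaw 1.9069866319933597 tool y yaw 0.33619030519846316
shift tool x,y mm -0.16921494972077422 2.4992750967677426 pin rel tool 0.4267920718803936 -46.111070855245515
```

>>> drive_tool:
  series:
    - [0, 0.08, 0, 0.2, 0.4]
    - [0, 0, 1, 0, 0.4]
    - [0, 0, 1, 0, 0.4]
    - [0, 0, 1, 0, 0.4]
    - [0, 0, 1, 0, 0.4]
    - [0, 0, 0, 0, 0.4]

```text
clock: 4.6
ee_pos: [0.5214, -0.1449, 0.1061]
orientation: [-0.004, 0.588, 0.809, -0.001]
force: [-0.1, -0.8, -0.6]
finger_gap: 0.0514
```

```bash
python3 - <<'E'
from workcell import telemetry, vision
import cv2
cv2.imwrite("pics/w2.png",vision.snapshot("wrist"))
a=vision.snapshot("scene")[150:330,120:360];cv2.imwrite("pics/s2.png",cv2.resize(a,None,fx=3,fy=3,interpolation=cv2.INTER_CUBIC))
E
```

```text
(no output)
```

View pics/w2.png

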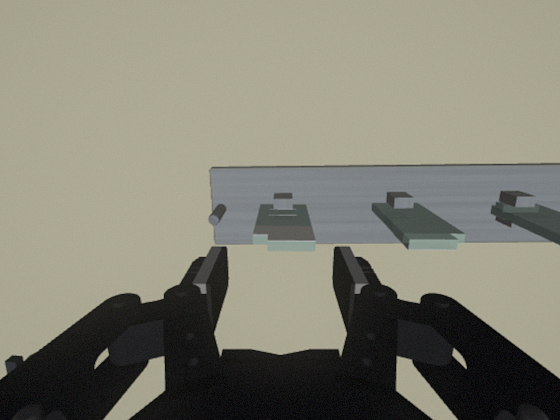

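View pics/s2.png

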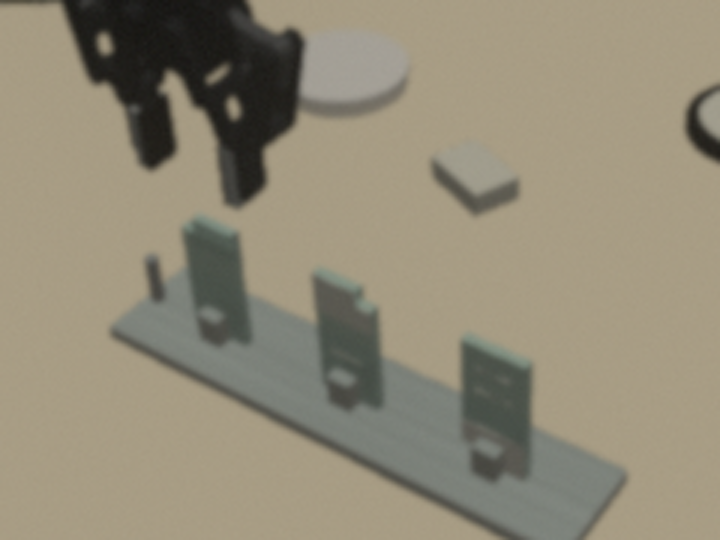

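The fingers hang straddling slide A just above its top. The slide is at (255–315,205–250) in the wrist view and the fingers are at x = 225 and 335. Reading the settled pose before I descend.

```bash
python3 - <<'E'
from workcell import telemetry, vision
import numpy as np
s=telemetry.read_state();print(s["clock"],s["ee_pos"],s["orientation"],s["qpos"])
q=s["orientation"];yx=np.arctan2(2*q[1]*q[2],q[1]**2-q[2]**2);tx=np.array([np.cos(yx),np.sin(yx)]);ty=np.array([tx[1],-tx[0]])
c=np.array([.5239,-.1459]);print(yx-np.pi/2,(c-s["ee_pos"][:2])@tx*1e3,(c-s["ee_pos"][:2])@ty*1e3)
E
```

```text
4.7 [ 0.52384958 -0.14575585  0.11165239] [-4.99782453e-04  5.87955304e-01  8.08893253e-01 -1.27683459e-04] [-3.38755635e-01  4.15629694e-01  1.66160296e+00  4.67328484e-05
  1.06539086e+00 -6.52516932e-01]
0.31373864913206306 -0.15267445994565573 0.0034678787409334537
```

>>> drive_tool:
  series:
    - [0, 0, 0.7, 0, 0.4]
    - [0, 0, 0.7, 0, 0.4]
    - [0, 0, 0.7, 0, 0.4]
    - [0, 0, 0.5, 0, 0.4]
    - [0, 0, 0.3, 0, 0.4]
    - [0, 0, 0, 0, 0.4]
    - [0, 0, 0, 0, 0.4]

```text
clock: 5.28
ee_pos: [0.5246, -0.1461, 0.0258]
orientation: [0.001, 0.588, 0.809, 0.0]
force: [0.4, 0.9, 0.3]
finger_gap: 0.0513
```

>>> drive_tool:
  series:
    - [0, 0, 0, 0, 0.6]
    - [0, 0, 0, 0, 0.75]
    - [0, 0, 0, 0, 0.75]
    - [0, 0, 0, 0, 0.8]
    - [0, 0, 0, 0, 0.8]
    - [0, 0, 0, 0, 0.8]
  grip_force: 25

```text
clock: 5.78
ee_pos: [0.5247, -0.1461, 0.026]
orientation: [0.001, 0.588, 0.809, 0.0]
force: [-1.2, 1.1, 7.0]
finger_gap: 0.0356
```

```bash
python3 - <<'E'
from workcell import telemetry, vision
import cv2
print(telemetry.read_state()["ee_pos"])
cv2.imwrite("pics/w3.png",vision.snapshot("wrist"))
a=vision.snapshot("scene")[150:330,120:360];cv2.imwrite("pics/s3.png",cv2.resize(a,None,fx=3,fy=3,interpolation=cv2.INTER_CUBIC))
E
```

```text
[ 0.52467632 -0.14611981  0.0260093 ]
```

View pics/w3.png

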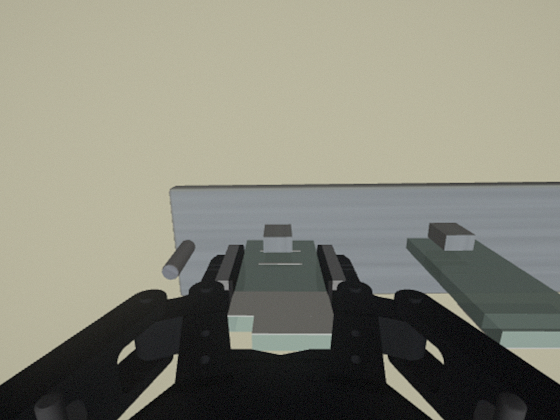

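View pics/s3.png

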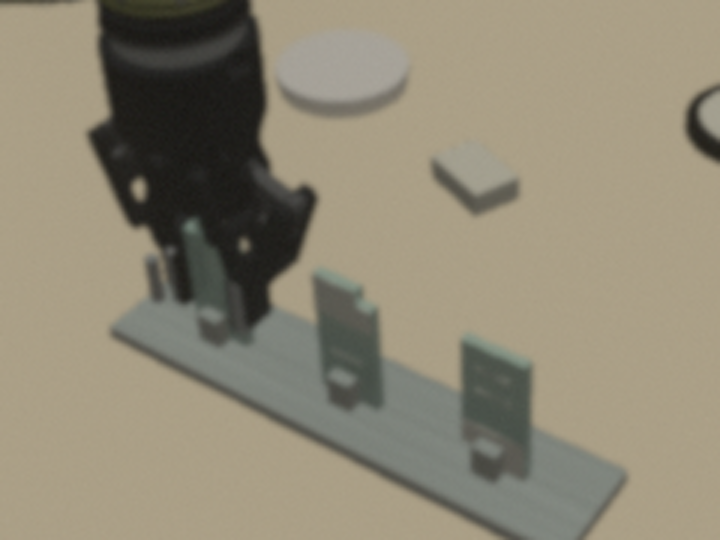

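Slide A is held by its long edges at 35.6 mm, with the frosted band and notch clear of the pads. The tool only turns about its own z, so I'll lay the slide level by pivoting it in the pads against the pin. First I lift it and move to the +y side of the pin.

>>> drive_tool:
  series:
    - [0, 0, -0.3, 0, 0.8]
    - [0, 0, -0.5, 0, 0.8]
    - [0, 0, -0.5, 0, 0.8]
    - [0, 0, -0.3, 0, 0.8]
    - [0.3, -0.4, 0, 0, 0.8]
    - [0.4, -0.6, 0, 0, 0.8]
    - [0.3, -0.62, 0, 0, 0.8]
    - [0, 0, 0, 0, 0.8]
    - [0, 0, 0, 0, 0.8]

```text
clock: 6.63
ee_pos: [0.4682, -0.1323, 0.0731]
orientation: [0.0, 0.588, 0.809, 0.0]
force: [0.2, -0.2, -0.5]
finger_gap: 0.0354
```

```bash
python3 - <<'E'
from workcell import telemetry, vision
import cv2,numpy as np
s=telemetry.read_state();print(s)
i=vision.camera_info("wrist");np.savez("w4.npz",K=i["mtx"],T=i["extrinsics"])
cv2.imwrite("pics/w4.png",vision.snapshot("wrist"))
a=vision.snapshot("scene")[150:330,120:360];cv2.imwrite("pics/s4.png",cv2.resize(a,None,fx=3,fy=3,interpolation=cv2.INTER_CUBIC))
q=s["orientation"];yx=np.arctan2(2*q[1]*q[2],q[1]**2-q[2]**2);tx=np.array([np.cos(yx),np.sin(yx)]);ty=np.array([tx[1],-tx[0]])
c=np.array([.4778,-.1614]);print(yx-np.pi/2,(c-s["ee_pos"][:2])@tx*1e3,(c-s["ee_pos"][:2])@ty*1e3)
for t in ["slideA_mid","slideA_frost"]:
  for cam in ["scene","wrist"]:
    print(t,[(np.round(d["position"],4).tolist(),round(d["p"],2)) for d in vision.tip_of(t,cam)][:4])
E
```

```text
{'clock': 6.6333, 'qpos': array([-3.50811237e-01,  3.62156725e-01,  1.84836635e+00,  3.68259350e-05,
        9.30063603e-01, -6.65178206e-01]), 'qd': array([ 0.00402359,  0.02579533, -0.04154596,  0.00205761, -0.00044407,
        0.00356531]), 'effort': array([-7.68166222e-02, -5.10802996e+01, -2.64289588e+01, -1.29391981e-02,
        3.82435159e-02, -5.34413033e-02]), 'ee_pos': array([ 0.46816455, -0.13234251,  0.07312509]), 'orientation': array([4.79716629e-04, 5.87710056e-01, 8.09071466e-01, 1.51950387e-04]), 'force': array([ 0.21560372, -0.22827154, -0.51895355]), 'ft_torque': array([0.01537155, 0.01449682, 0.02109984]), 'finger_gap': 0.03535371862333453}
0.31434496964066794 -30.612872208013084 0.17891593459516958
slideA_mid [([0.4667, -0.128, 0.0969], 0.81)]
slideA_mid [([0.4687, -0.1358, 0.0918], 0.77)]
slideA_frost [([0.4685, -0.133, 0.1228], 0.76)]
slideA_frost [([0.4664, -0.1302, 0.1192], 0.61)]
```

View pics/w4.png

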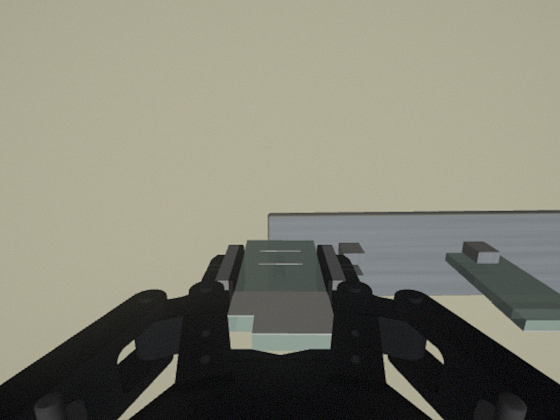

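View pics/s4.png

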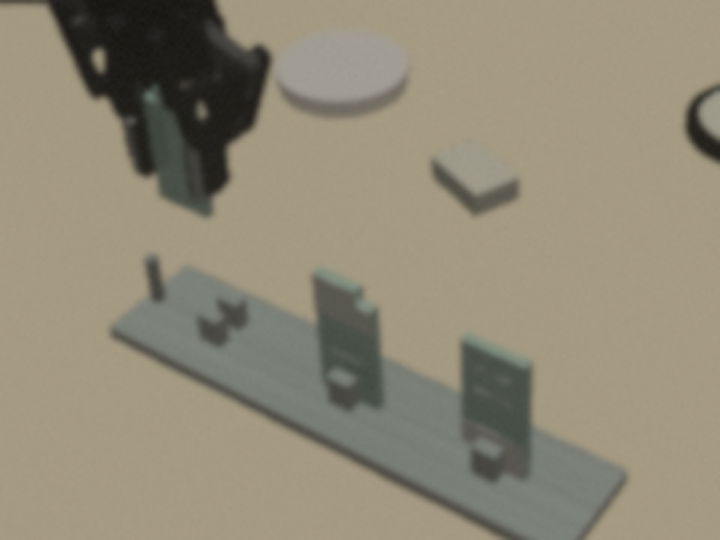

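Slide A is out and hangs upright. The pin is 30.6 mm away along tool −x and centred between the fingers. Now I lower it and start the arc against the pin.

>>> drive_tool:
  series:
    - [0, 0, 0.45, 0, 0.8]
    - [-0.3, 0, 0.42, 0, 0.8]
    - [-0.3, 0, 0, 0, 0.8]
    - [-0.15, 0, 0, 0, 0.8]
    - [-0.15, 0, 0, 0, 0.8]
    - [-0.14, 0, 0.01, 0, 0.8]
    - [-0.12, 0, 0.03, 0, 0.8]
    - [-0.12, 0, 0.05, 0, 0.8]
    - [0, 0, 0, 0, 0.8]
  grip_force: 22

```text
clock: 7.68
ee_pos: [0.4801, -0.1687, 0.0441]
orientation: [-0.001, 0.588, 0.809, 0.0]
force: [-3.0, 6.6, 3.0]
finger_gap: 0.0357
```

```bash
cat > look.py <<'E'
import sys
from workcell import telemetry, vision
import cv2,numpy as np
n=sys.argv[1]
s=telemetry.read_state();print(s["clock"],s["ee_pos"],s["force"],s["finger_gap"])
cv2.imwrite(f"pics/w{n}.png",vision.snapshot("wrist"))
a=vision.snapshot("scene")[170:320,120:320];cv2.imwrite(f"pics/s{n}.png",cv2.resize(a,None,fx=4,fy=4,interpolation=cv2.INTER_CUBIC))
q=s["orientation"];yx=np.arctan2(2*q[1]*q[2],q[1]**2-q[2]**2);tx=np.array([np.cos(yx),np.sin(yx)]);ty=np.array([tx[1],-tx[0]])
c=np.array([.4778,-.1614]);print("pin rel",(c-s["ee_pos"][:2])@tx*1e3,(c-s["ee_pos"][:2])@ty*1e3)
E
python3 look.py 5
```

```text
7.6833 [ 0.48014122 -0.16867911  0.04407609] [-2.98819315  6.62879343  3.01274412] 0.03570386859041327
pin rel 7.646327648362542 0.022577880924819327
```

View pics/w5.png

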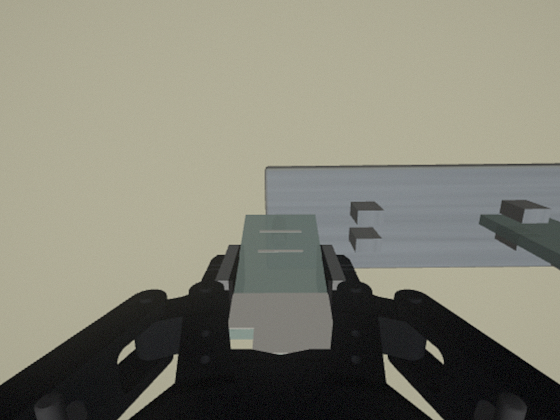

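View pics/s5.png

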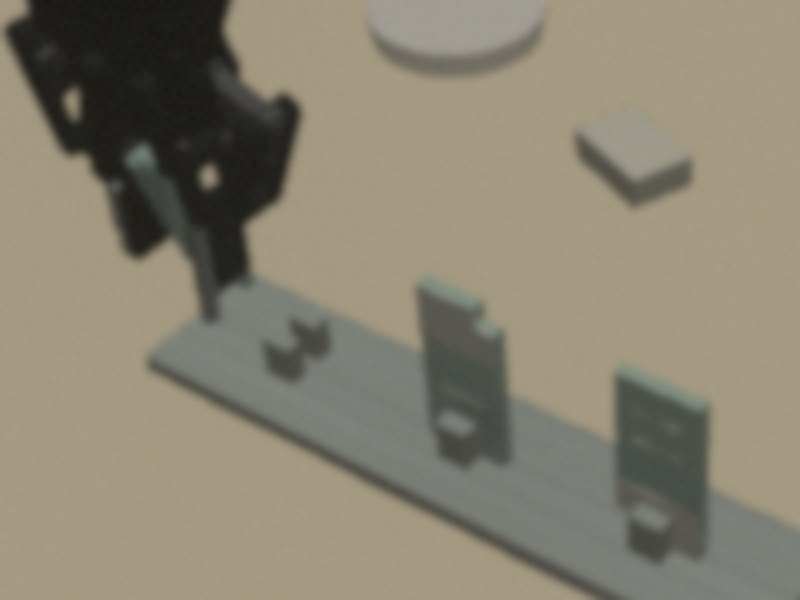

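The slide is pivoting as planned: its foot swings to +y, the label is turning up, and the push is about 7 N. Continuing the arc.

>>> drive_tool:
  series:
    - [-0.1, 0, 0.05, 0, 0.8]
    - [-0.1, 0, 0.06, 0, 0.8]
    - [-0.09, 0, 0.08, 0, 0.8]
    - [-0.08, 0, 0.1, 0, 0.8]
    - [-0.07, 0, 0.1, 0, 0.8]
    - [-0.06, 0, 0.11, 0, 0.8]
    - [-0.05, 0, 0.1, 0, 0.8]
    - [-0.03, 0, 0.08, 0, 0.8]
    - [0, 0, 0, 0, 0.8]
    - [0, 0, 0, 0, 0.8]

```text
clock: 8.62
ee_pos: [0.4855, -0.1854, 0.0233]
orientation: [-0.0, 0.588, 0.809, 0.0]
force: [-1.1, -0.3, 0.7]
finger_gap: 0.0323
```

```bash
python3 look.py 6
```

```text
8.6167 [ 0.48548939 -0.18538262  0.02325341] [-1.08063758 -0.33234207  0.72778369] 0.03227551144378365
pin rel 25.18495156437201 0.1057104086805119
```

View pics/w6.png

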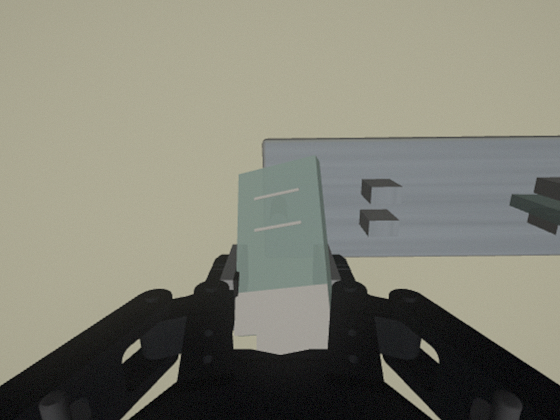

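View pics/s6.png

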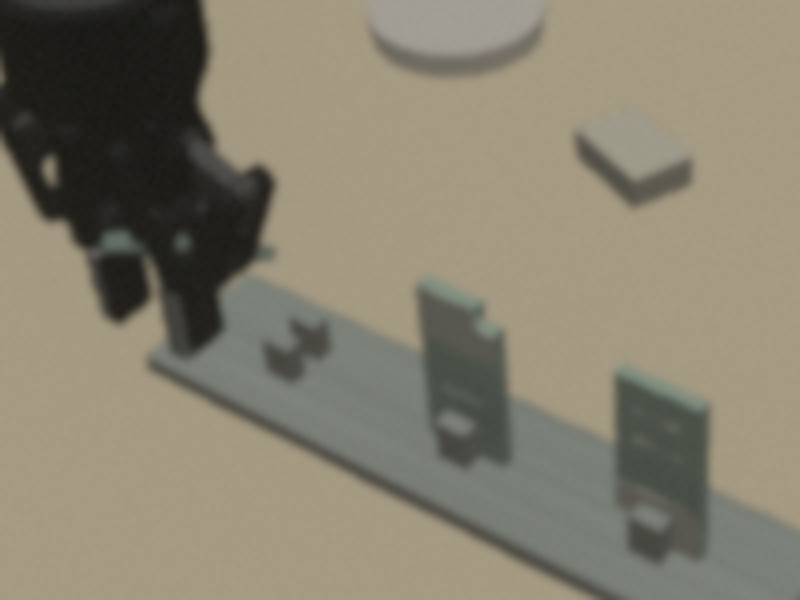

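The foot has come up, but the slide has also rolled. The finger gap fell to 32.3 mm, and in the wrist view the foot edge runs slanted from (239,172) to (317,157). I'll measure its pose with PnP before I mend it.

```bash
python3 - <<'E'
import cv2
a=cv2.imread("pics/w6.png")[145:365,200:360]
cv2.imwrite("pics/w6c.png",cv2.resize(a,None,fx=2.7,fy=2.7,interpolation=cv2.INTER_CUBIC)) if 0 else cv2.imwrite("pics/w6c.png",cv2.resize(a,(640,594)[0:2] if 0 else (436,600),interpolation=cv2.INTER_CUBIC))
E
```

```text
(no output)
```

View pics/w6c.png

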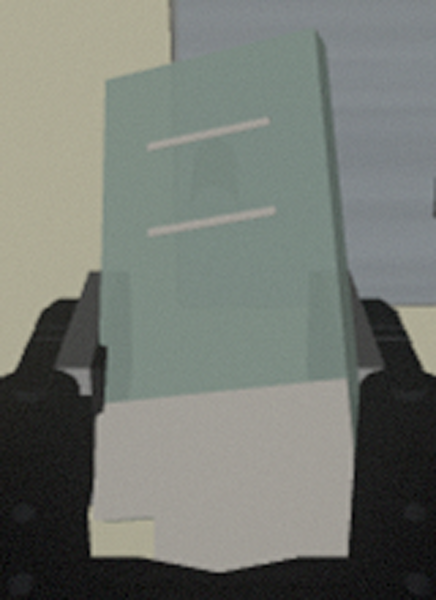

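```bash
cat > pnp.py <<'E'
import cv2,numpy as np
def pose(obj,img,K,T):
    obj=np.array(obj,float)/1e3;img=np.array(img,float)
    ok,r,t=cv2.solvePnP(obj,img,K,None,flags=cv2.SOLVEPNP_ITERATIVE)
    R=cv2.Rodrigues(r)[0];e=cv2.projectPoints(obj,r,t,K,None)[0][:,0]-img
    Rw=T[:3,:3]@R;pw=T[:3,:3]@t[:,0]+T[:3,3]
    return Rw,pw,np.abs(e).max()
E
python3 - <<'E'
from workcell import vision,telemetry
import numpy as np
from pnp import *
i=vision.camera_info("wrist");K,T=i["mtx"],i["extrinsics"]
np.savez("w6.npz",K=K,T=T)
R,p,e=pose([(3,18,-38),(3,-18,-38),(3,18,14),(3,-18,14),(3,9,29)],[(238.9,174.3),(316.6,156),(236.7,292.8),(327.2,283.6),(256.8,335)],K,T)
print("err px",e);print("mid",p,"frost",p+R[:,2]*.026);print(R.round(3))
s=telemetry.read_state();q=s["orientation"];yx=np.arctan2(2*q[1]*q[2],q[1]**2-q[2]**2)
tx=np.array([np.cos(yx),np.sin(yx),0]);ty=np.array([tx[1],-tx[0],0]);tz=np.array([0,0,-1.])
TR=np.c_[tx,ty,tz];print("tool frame R\n",(TR.T@R).round(3));print("mid in tool mm",TR.T@(p-s["ee_pos"])*1e3)
E
```

```text
err px 0.7092805665831179
mid [ 0.4806405  -0.16892328  0.05291297] frost [ 0.4874558  -0.18753987  0.0697348 ]
[[-0.548 -0.795  0.262]
 [ 0.442 -0.541 -0.716]
 [ 0.711 -0.276  0.647]]
tool frame R
 [[ 0.589 -0.268 -0.762]
 [-0.384 -0.923  0.028]
 [-0.711  0.276 -0.647]]
mid in tool mm [ 17.11673324   0.45927174 -29.66709502]
```

The PnP fit (0.7 px) shows the slide still about 40° from level and rolled about 16°. It slipped up in the pads instead of pivoting fully. Label is up, though, so I'll set it down on clear bench, let it lie flat, and grip it again by its long edges. First I check that bench area.

```bash
python3 - <<'E'
from workcell import vision
from h import *
i=vision.camera_info("top");K,T=i["mtx"],i["extrinsics"]
for u,v in [(443,133),(447,175),(513,165),(380,255)]: print(u,v,bp(K,T,u,v,.04 if u>400 else 0.01).round(3))
print(proj(K,T,np.array([.509,-.257,0])))
E
```

```text
443 133 [ 0.697 -0.31   0.04 ]
447 175 [ 0.619 -0.314  0.04 ]
513 165 [ 0.636 -0.435  0.04 ]
380 255 [ 0.476 -0.195  0.01 ]
[411.45548986 236.83481008]
```

>>> drive_tool:
  series:
    - [0, 0, -0.3, 0, 0.8]
    - [0, 0, -0.4, 0, 0.8]
    - [0, 0, -0.4, 0, 0.8]
    - [0, 0, -0.3, 0, 0.8]
    - [-0.3, 0, 0, 0, 0.8]
    - [-0.6, 0, 0, 0, 0.8]
    - [-0.8, 0, 0, 0, 0.8]
    - [-0.6, 0, 0, 0, 0.8]
    - [-0.3, 0, 0, 0, 0.8]
    - [0, 0, 0, 0, 0.8]

```text
clock: 9.55
ee_pos: [0.5098, -0.2612, 0.0649]
orientation: [0.0, 0.588, 0.809, -0.0]
force: [-0.5, 0.3, -0.3]
finger_gap: 0.0317
```

```bash
python3 look.py 7
```

```text
9.55 [ 0.5097941  -0.26118715  0.0649404 ] [-0.51032906  0.28297041 -0.27321788] 0.031687867502922386
pin rel 104.79033616638 0.28866446802175477
```

View pics/w7.png

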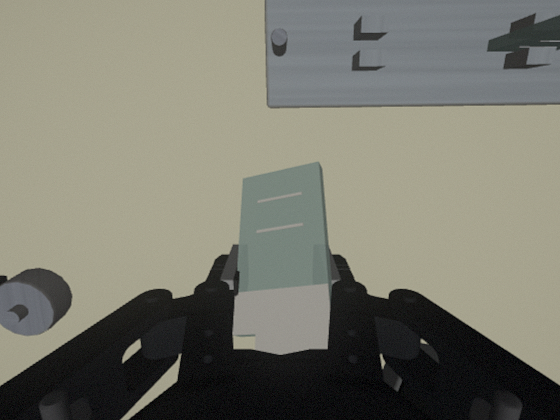

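View pics/s7.png

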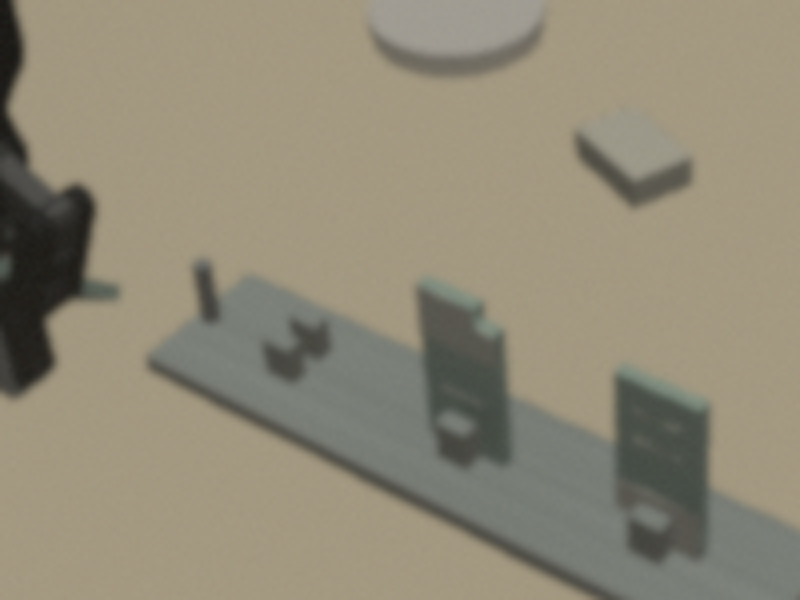

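```bash
cat >> pnp.py <<'E'
def rep(img,obj=None):
    from workcell import vision,telemetry
    i=vision.camera_info("wrist");K,T=np.array(i["mtx"]),np.array(i["extrinsics"])
    obj=obj or [(3,18,-38),(3,-18,-38),(3,18,14),(3,-18,14),(3,9,29)]
    R,p,e=pose(obj,img,K,T)
    s=telemetry.read_state();q=s["orientation"];yx=np.arctan2(2*q[1]*q[2],q[1]**2-q[2]**2)
    tx=np.array([np.cos(yx),np.sin(yx),0]);ty=np.array([tx[1],-tx[0],0]);TR=np.c_[tx,ty,[0,0,-1.]]
    print("err",e.round(2),"mid",p.round(4),"frost",(p+R[:,2]*.026).round(4))
    print("normal z",R[2,0].round(3),"width z deg",np.degrees(np.arcsin(R[2,1])).round(1),"length z deg",np.degrees(np.arcsin(R[2,2])).round(1))
    print("tool R\n",(TR.T@R).round(3),"\nmid in tool mm",(TR.T@(p-s["ee_pos"])*1e3).round(1))
    for c in [(x,y,z) for z in(-38,38) for y in(-18,18) for x in(-3,)]: print(c,(TR.T@(p+R@(np.array(c)/1e3)-s["ee_pos"])*1e3).round(1))
E
python3 - <<'E'
import cv2
from workcell import vision
from pnp import rep
rep([(243,179.5),(319.5,163),(238,292),(329,284.5),(256.5,334)])
a=cv2.imread("pics/w7.png")[145:365,200:360]
cv2.imwrite("pics/w7c.png",cv2.resize(a,(436,600),interpolation=cv2.INTER_CUBIC))
a=vision.snapshot("scene")[150:290,50:230];cv2.imwrite("pics/s7b.png",cv2.resize(a,None,fx=4,fy=4,interpolation=cv2.INTER_CUBIC))
E
```

```text
err 1.0 mid [ 0.5057 -0.2443  0.0923] frost [ 0.5116 -0.262   0.1104]
normal z 0.674 width z deg -14.2 length z deg 44.2
tool R
 [[ 0.653 -0.244 -0.717]
 [-0.346 -0.938  0.005]
 [-0.674  0.245 -0.697]] 
mid in tool mm [ 15.3   1.2 -27.5]
(-3, -18, -38) [45.  19.  -3.4]
(-3, 18, -38) [ 36.2 -14.8   5.4]
(-3, -18, 38) [ -9.5  19.3 -56.4]
(-3, 18, 38) [-18.3 -14.5 -47.6]
```

View pics/s7b.png

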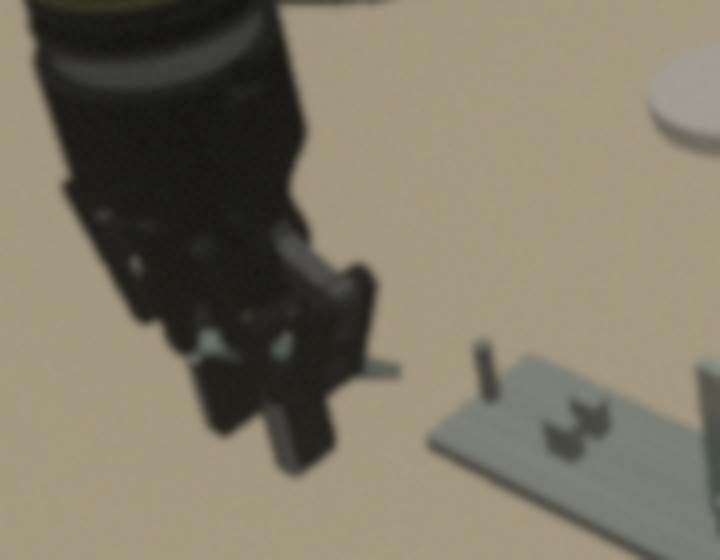

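View pics/w7c.png

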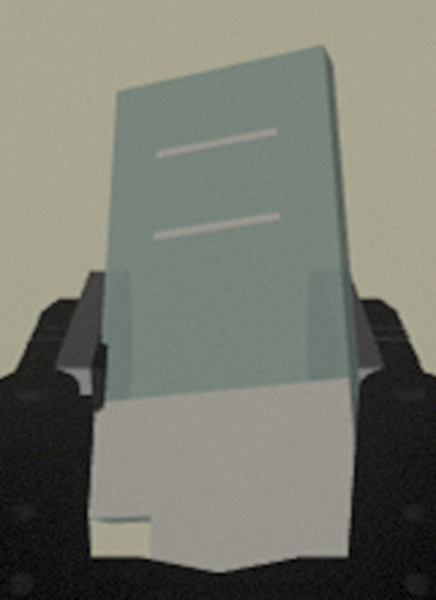

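```bash
python3 - <<'E'
import cv2,numpy as np
from workcell import vision
from pnp import pose
from h import proj
i=vision.camera_info("wrist");K,T=np.array(i["mtx"]),np.array(i["extrinsics"])
obj=[(3,18,-38),(3,-18,-38),(3,18,14),(3,-18,14),(3,9,29)]
im=np.array([(243,179.5),(319.5,163),(238,292),(329,284.5),(256.5,334)])
s=vision.camera_info("scene");Ks,Ts=np.array(s["mtx"]),np.array(s["extrinsics"])
o=np.array(obj)/1e3
n,rs,ts,er=cv2.solvePnPGeneric(o,im,K,None,flags=cv2.SOLVEPNP_IPPE)
a=cv2.imread("pics/s7b.png")
for k in range(n):
    R=T[:3,:3]@cv2.Rodrigues(rs[k])[0];p=T[:3,:3]@ts[k][:,0]+T[:3,3]
    print(k,er[k],p,"tilts",np.degrees(np.arcsin(R[2])))
    for x in(-3,3):
        P=[proj(Ks,Ts,p+R@(np.array((x,y,z))/1e3)) for y,z in((18,-38),(-18,-38),(-18,38),(18,38))]
        Q=((np.array(P)-[50,150])*4).astype(int)
        cv2.polylines(a,[Q],True,(0,0,255) if k==0 else (255,0,0),1)
cv2.imwrite("pics/s7o.png",a)
E
```

```text
0 [0.56241135] [ 0.50574575 -0.24401211  0.09218425] tilts [ 42.73937085 -13.76635943  44.01362959]
1 [6.15871902] [ 0.50583446 -0.24805777  0.08767253] tilts [68.77460264 21.05894651  2.53391441]
```

View pics/s7o.png

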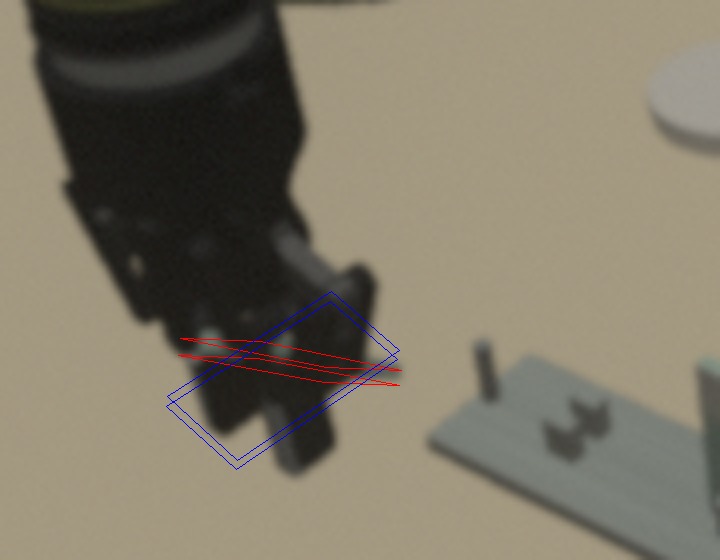

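The first PnP solution (red) matches the scene view: foot low at (390,375), frosted end high at (205,345), label up. Lowering until the foot rests on the bench.

>>> drive_tool:
  series:
    - [0, 0, 0.5, 0, 0.8]
    - [0, 0, 0.6, 0, 0.8]
    - [0, 0, 0.4, 0, 0.8]
    - [0, 0, 0.2, 0, 0.8]
    - [0, 0, 0.1, 0, 0.8]
    - [0, 0, 0.1, 0, 0.8]
    - [0, 0, 0.06, 0, 0.8]
    - [0, 0, 0, 0, 0.8]
  grip_force: 20

```text
clock: 10.37
ee_pos: [0.5098, -0.2595, 0.0065]
orientation: [0.0, 0.588, 0.809, 0.0]
force: [-0.4, -0.0, 0.6]
finger_gap: 0.0321
```

```bash
python3 look.py 8
```

```text
10.3667 [ 0.50975322 -0.25954927  0.00648685] [-0.38722149 -0.04441245  0.57945001] 0.03213338410685738
pin rel 103.219606945503 -0.01007637225153418
```

View pics/w8.png

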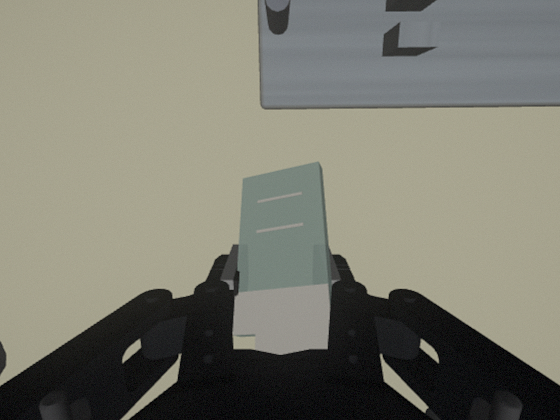

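>>> drive_tool:
  series:
    - [0, 0, 0.06, 0, 0.8]
    - [0, 0, 0.06, 0, 0.8]
    - [0, 0, 0, 0, 0.8]

```text
clock: 10.72
ee_pos: [0.5097, -0.2596, 0.0026]
orientation: [0.0, 0.588, 0.809, 0.0]
force: [0.3, -0.3, 1.0]
finger_gap: 0.0321
```

>>> drive_tool:
  series:
    - [0, 0, 0, 0, 0.6]
    - [0, 0, 0, 0, 0.57]
    - [0, 0, 0, 0, 0.54]
    - [0, 0, 0, 0, 0.51]
    - [0, 0, 0, 0, 0.48]
    - [0, 0, 0, 0, 0.45]
    - [0, 0, 0, 0, 0.45]

```text
clock: 11.3
ee_pos: [0.5097, -0.2595, 0.0027]
orientation: [0.0, 0.588, 0.809, 0.0]
force: [-0.1, 0.1, -0.5]
finger_gap: 0.0469
```

```bash
python3 look.py 9
```

```text
11.3 [ 0.50967404 -0.25950972  0.00269136] [-0.0934709   0.06437734 -0.47001802] 0.0469485501852126
pin rel 103.1574954723649 0.05852995090003785
```

View pics/w9.png

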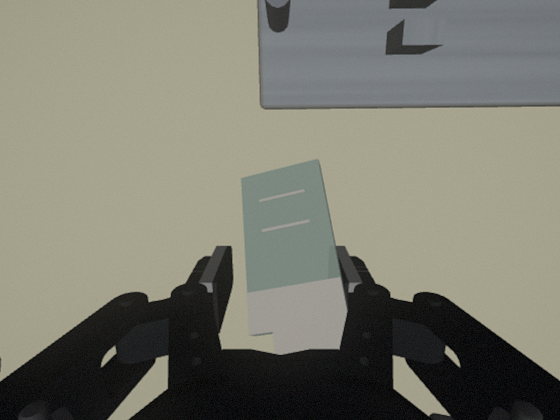

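```bash
python3 - <<'E'
import cv2
from pnp import rep
rep([(241,178.5),(319,160),(246,291),(340,277),(272.5,333)])
a=cv2.imread("pics/w9.png")[145:365,200:360]
cv2.imwrite("pics/w9c.png",cv2.resize(a,(436,600),interpolation=cv2.INTER_CUBIC))
E
```

```text
err 1.5 mid [ 0.5082 -0.2426  0.0299] frost [ 0.5161 -0.2593  0.0481]
normal z 0.701 width z deg -7.0 length z deg 44.6
tool R
 [[ 0.664 -0.247 -0.706]
 [-0.26  -0.961  0.092]
 [-0.701  0.122 -0.702]] 
mid in tool mm [ 16.6   3.8 -27.2]
(-3, -18, -38) [45.9 18.4 -0.6]
(-3, 18, -38) [ 37.  -16.2   3.8]
(-3, -18, 38) [ -7.8  25.4 -54. ]
(-3, 18, 38) [-16.7  -9.2 -49.6]
```

View pics/w9c.png

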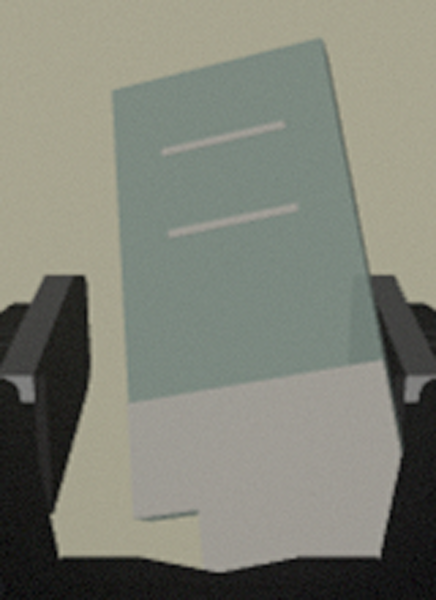

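View pics/s9.png

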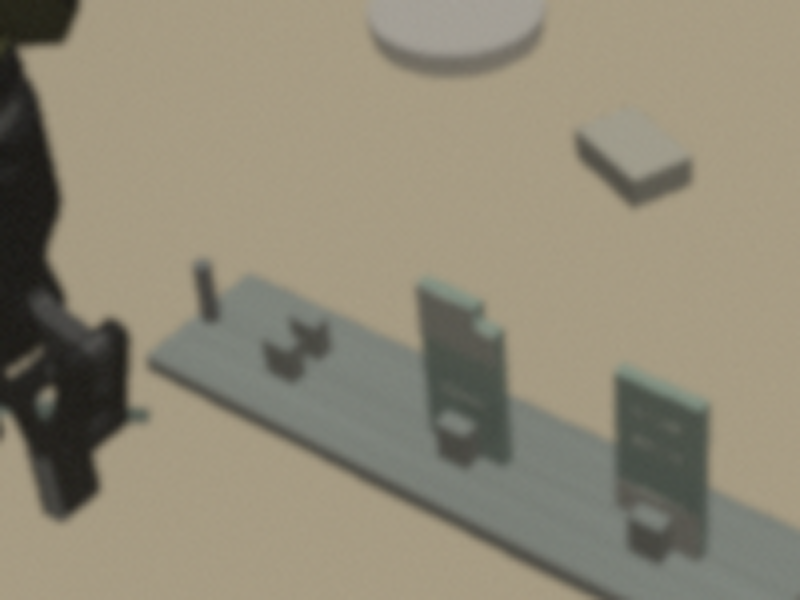

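The foot is on the bench, but the slide still leans at 45° against the right finger (around (345,270)). Opening further so it can lie down.

>>> drive_tool:
  series:
    - [0, 0, 0, 0, 0.4]
    - [0, 0, 0, 0, 0.35]
    - [0, 0, 0, 0, 0.3]
    - [0, 0, 0, 0, 0.3]
    - [0, 0, 0, 0, 0.3]

```text
clock: 11.82
ee_pos: [0.5096, -0.2595, 0.0027]
orientation: [-0.0, 0.588, 0.809, 0.0]
force: [0.8, 0.5, 0.2]
finger_gap: 0.0597
```

```bash
python3 look.py 10
```

```text
11.8167 [ 0.50963823 -0.25954956  0.00268811] [0.81177964 0.46476717 0.18440602] 0.05969908960242786
pin rel 103.18430342446072 0.09098502871374786
```

View pics/w10.png

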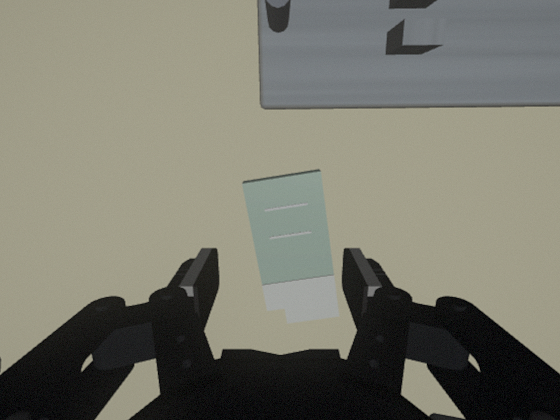

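The slide now lies flat on the bench, label up and free, with its foot edge at (243,182)–(320,170) and the frosted end at about (300,320). Computing its pose for the new grip.

```bash
python3 - <<'E'
import cv2
a=cv2.imread("pics/w10.png")[155:335,210:370]
cv2.imwrite("pics/w10c.png",cv2.resize(a,None,fx=4,fy=3.3333,interpolation=cv2.INTER_CUBIC) if 0 else cv2.resize(a,None,fx=3.3,fy=3.3,interpolation=cv2.INTER_CUBIC))
E
```

```text
(no output)
```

View pics/w10c.png

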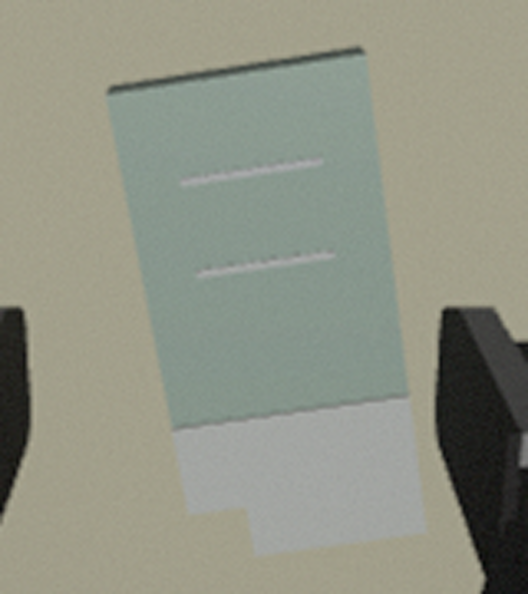

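```bash
cat > flat.py <<'E'
import numpy as np
from workcell import vision,telemetry
from h import *
def flat(obj,img,z):
    i=vision.camera_info("wrist");K,T=np.array(i["mtx"]),np.array(i["extrinsics"])
    W=np.array([bp(K,T,u,v,z)[:2] for u,v in img]);O=np.array(obj,float)/1e3
    # O=(y,z) of slide, label up: world = c + z*a + y*(b), right-handed: x up, y, z  -> y x z = x(up): b rotated +90 = a
    Oc=O-O.mean(0);Wc=W-W.mean(0)
    U,S,V=np.linalg.svd(Oc.T@Wc);D=np.diag([1,np.sign(np.linalg.det(V.T@U.T))]);R=V.T@D@U.T
    c=W.mean(0)-R@O.mean(0)
    print("resid mm",(np.linalg.norm((R@O.T).T+c-W,axis=1)*1e3).round(1))
    a=R[:,1];s=telemetry.read_state();q=s["orientation"];yx=np.arctan2(2*q[1]*q[2],q[1]**2-q[2]**2)
    tx=np.array([np.cos(yx),np.sin(yx)]);ty=np.array([tx[1],-tx[0]]);d=c-s["ee_pos"][:2]
    ya=np.arctan2(a[1],a[0]); tw=(yx-(ya+np.pi)+np.pi)%(2*np.pi)-np.pi
    print("mid",c.round(4),"frost",(c+.026*a).round(4),"frost yaw",ya.round(3),"twist needed deg(+tool z) to put frost at tool -x:",np.degrees(tw).round(2))
    print("mid in tool x,y mm",(d@tx*1e3).round(1),(d@ty*1e3).round(1),"tcp",s["ee_pos"],"clock",s["clock"],"q6",s["qpos"][5],"yawx",yx)
    return c,a,yx
E
python3 - <<'E'
from flat import *
px=[(110,93),(366,53),(173,430),(410,398),(247,508),(426,534),(254,556),(188,514)]
ob=[(18,-38),(-18,-38),(18,14),(-18,14),(9,29),(-18,38),(9,38),(18,29)]
flat(ob,[(x/3.3+210,y/3.3+155) for x,y in px],.006)
E
```

```text
resid mm [0.4 0.5 0.2 0.3 0.3 0.1 0.1 0.1]
mid [ 0.5147 -0.2535] frost [ 0.5264 -0.2767] frost yaw -1.103 twist needed deg(+tool z) to put frost at tool -x: -8.76
mid in tool x,y mm 4.2 6.7 tcp [ 0.50964021 -0.25951822  0.00267128] clock 11.9167 q6 -0.8496691660527642 yawx 1.885429848601796
```

>>> drive_tool:
  series:
    - [0.1, 0.11, 0, 0, 0.3]
    - [0.1, 0.11, 0, 0, 0.3]
    - [0, 0, 0, -0.88, 0.3]
    - [0, 0, 0, -0.88, 0.3]
    - [0, 0, 0.05, 0, 0.35]
    - [0, 0, 0, 0, 0.4]
    - [0, 0, 0, 0, 0.4]

```text
clock: 12.5
ee_pos: [0.5141, -0.2516, 0.0011]
orientation: [-0.0, 0.525, 0.851, 0.0]
force: [0.5, -0.9, -0.2]
finger_gap: 0.0514
```

```bash
python3 look.py 11
```

```text
12.5 [ 0.5140954  -0.25156963  0.00105255] [ 0.49544167 -0.85644504 -0.21699713] 0.05139835400951518
pin rel 96.86462299343172 8.072363588464295
```

View pics/w11.png

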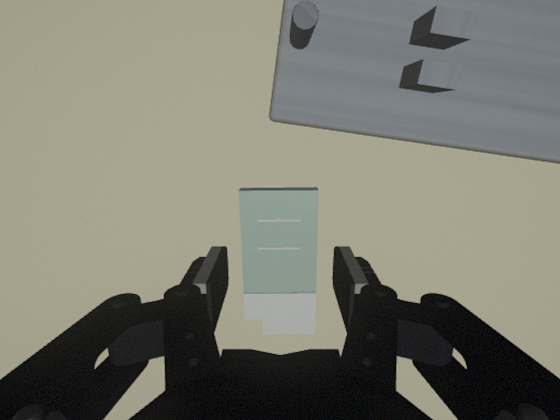

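The slide lies square and centred between the fingers. Closing, with a moderate grip.

>>> drive_tool:
  series:
    - [0, 0, 0, 0, 0.5]
    - [0, 0, 0, 0, 0.6]
    - [0, 0, 0, 0, 0.75]
    - [0, 0, 0, 0, 0.75]
    - [0, 0, 0, 0, 0.75]
    - [0, 0, 0, 0, 0.75]
  grip_force: 30

```text
clock: 13.1
ee_pos: [0.5142, -0.2518, 0.0014]
orientation: [0.0, 0.524, 0.852, 0.0]
force: [-1.4, 0.8, 5.2]
finger_gap: 0.0349
```

>>> drive_tool:
  series:
    - [0, 0, -0.1, 0, 0.75]
    - [0, 0, -0.2, 0, 0.75]
    - [0, 0, -0.4, 0, 0.75]
    - [0, 0, -0.6, 0, 0.75]
    - [0, 0, -0.6, 0, 0.75]
    - [0, 0, -0.3, 0, 0.75]
    - [0, 0, 0, 0, 0.75]
    - [0, 0, 0, 0, 0.75]

```text
clock: 13.77
ee_pos: [0.5141, -0.2518, 0.0674]
orientation: [0.0, 0.524, 0.852, 0.0]
force: [-0.6, -0.4, -1.1]
finger_gap: 0.0347
```

```bash
python3 look.py 12; python3 - <<'E'
import cv2
a=cv2.imread("pics/w12.png")[155:355,200:360]
cv2.imwrite("pics/w12c.png",cv2.resize(a,None,fx=3,fy=3,interpolation=cv2.INTER_CUBIC))
E
```

```text
13.7667 [ 0.51410347 -0.25182731  0.06742509] [-0.641525   -0.43874999 -1.06569286] 0.03473287021821476
pin rel 97.07921824272185 8.406345482988419
```

View pics/w12c.png

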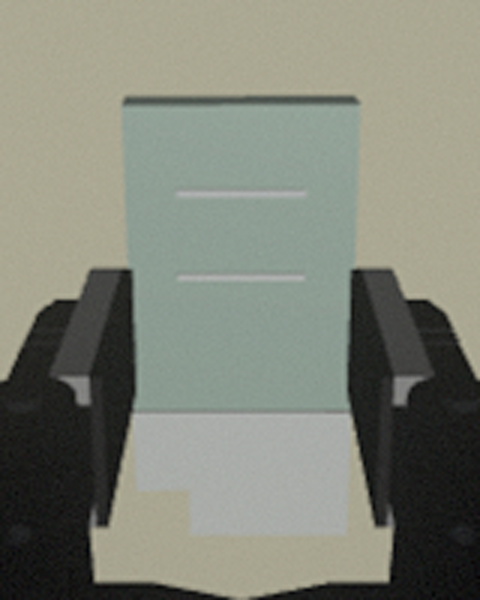

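View pics/s12.png

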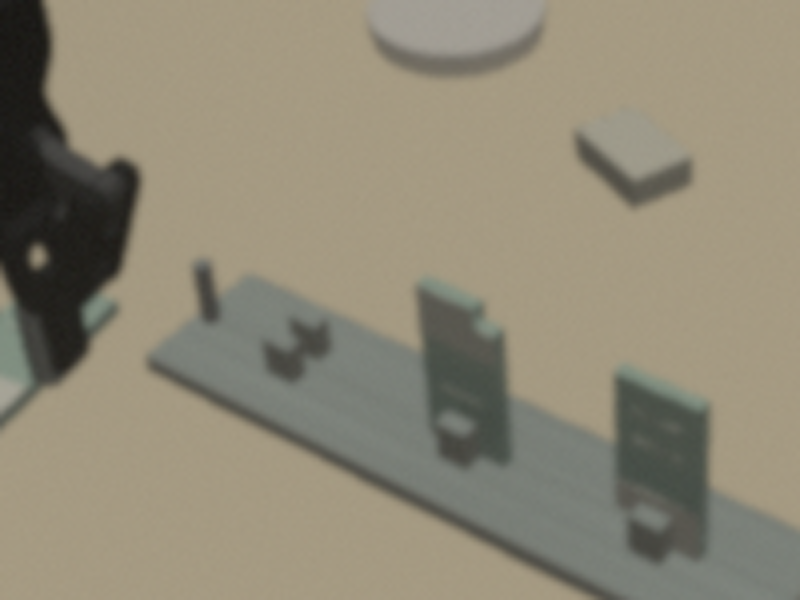

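```bash
python3 - <<'E'
from pnp import rep
px=[(123,105),(358,104),(135,411),(349,411),(190,491),(347,536),(190,536),(136,490)]
ob=[(3,18,-38),(3,-18,-38),(3,18,14),(3,-18,14),(3,9,29),(3,-18,38),(3,9,38),(3,18,29)]
rep([(x/3+200,y/3+155) for x,y in px],ob)
from workcell import telemetry,vision
print(telemetry.read_state()["qpos"])
from h import *
for c,pts in [("top",[(151,212),(20,198)]),("scene",[])]:
    i=vision.camera_info(c);
    for u,v in pts: print(bp(np.array(i["mtx"]),np.array(i["extrinsics"]),u,v,.012))
for c in ["top","scene"]:
    vision.snapshot(c)
    print([(d["position"],d["p"]) for d in vision.tip_of("spot",c)])
    m=vision.cut_out("spot",c);print([(x["p"],np.argwhere(x["pixels"]).mean(0)) for x in m])
E
```

```text
err 0.36 mid [ 0.5148 -0.2537  0.066 ] frost [ 0.5266 -0.2769  0.0669]
normal z 0.999 width z deg -0.3 length z deg 2.1
tool R
 [[ 0.036 -0.004 -0.999]
 [-0.006 -1.     0.004]
 [-0.999  0.006 -0.036]] 
mid in tool mm [-2.5  0.   0.3]
(-3, -18, -38) [35.5 17.9  4.6]
(-3, 18, -38) [ 35.3 -18.1   4.8]
(-3, -18, 38) [-40.5  18.2   1.8]
(-3, 18, 38) [-40.6 -17.8   2. ]
[-5.19435313e-01  5.33940274e-01  1.60501462e+00  1.51382711e-05
  1.00402967e+00 -9.87633919e-01]
[0.56190355 0.2297324  0.012     ]
[0.59162038 0.47457075 0.012     ]
[([0.562, 0.2257, 0.0124], 0.83)]
[(0.87, array([204.82765999,  84.11962653]))]
[([0.5668, 0.2309, 0.0134], 0.62)]
[(0.75, array([112.72404181, 448.95801394])), (0.33, array([261.21648045, 235.52234637]))]
```

The slide is held level, label up (PnP 0.36 px, level within about 2°), with the frosted band clear of the pads. Moving up and across to the pad.

>>> drive_tool:
  series:
    - [0.2, 0.1, -0.5, 0, 0.75]
    - [0.5, 0.3, -0.8, 0, 0.75]
    - [0.9, 0.56, -0.8, 0, 0.75]
    - [0.9, 0.56, -0.65, 0, 0.75]
    - [0.9, 0.56, 0, 0, 0.75]
    - [0.9, 0.56, 0, 0, 0.75]
    - [0.9, 0.56, 0, 0, 0.75]
    - [0.9, 0.56, 0, 0, 0.75]
    - [0.9, 0.56, 0, 0, 0.75]
    - [0.9, 0.56, 0, 0, 0.75]

```text
clock: 15.0
ee_pos: [0.5376, 0.0273, 0.1496]
orientation: [-0.0, 0.524, 0.852, -0.0]
force: [0.8, -0.2, -0.9]
finger_gap: 0.0346
```

>>> drive_tool:
  series:
    - [0.9, 0.56, 0, 0, 0.75]
    - [0.9, 0.56, 0, 0, 0.75]
    - [0.9, 0.56, 0, 0, 0.75]
    - [0.9, 0.56, 0, 0, 0.75]
    - [0.8, 0.5, 0, 0, 0.75]
    - [0.5, 0.3, 0, 0, 0.75]
    - [0.17, 0.08, 0, 0, 0.75]
    - [0, 0, 0, -0.3, 0.75]
    - [0, 0, 0, -0.7, 0.75]
    - [0, 0, 0, -1, 0.75]

```text
clock: 15.83
ee_pos: [0.5526, 0.2033, 0.1495]
orientation: [-0.0, 0.447, 0.895, -0.0]
force: [0.4, 0.4, -0.4]
finger_gap: 0.0345
```

>>> drive_tool:
  series:
    - [0, 0, 0, -1, 0.75]
    - [0, 0, 0, -1, 0.75]
    - [0, 0, 0, -1, 0.75]
    - [0, 0, 0, -1, 0.75]
    - [0, 0, 0, -1, 0.75]
    - [0, 0, 0, -1, 0.75]
    - [0, 0, 0, -1, 0.75]
    - [0, 0, 0, -1, 0.75]
    - [0, 0, 0, -1, 0.75]
    - [0, 0, 0, -1, 0.75]

```text
clock: 16.67
ee_pos: [0.5526, 0.203, 0.1495]
orientation: [-0.0, 0.026, 1.0, -0.0]
force: [1.0, 0.6, 0.6]
finger_gap: 0.0346
```

```bash
python3 look.py 13; python3 - <<'E'
from workcell import telemetry,vision
import cv2,numpy as np
from h import *
print(telemetry.read_state()["qpos"],telemetry.read_state()["orientation"])
i=vision.camera_info("wrist");
cv2.imwrite("pics/sc13.png",vision.snapshot("scene"))
s=vision.camera_info("scene");print("dot scene",bp(np.array(s["mtx"]),np.array(s["extrinsics"]),371.5,188.5,.012))
E
```

```text
16.6667 [0.55263611 0.20297582 0.14952815] [0.97143754 0.56277623 0.62790995] 0.03463885349129536
pin rel 55.922147011001485 -367.75385485432747
[ 2.89983178e-01  4.61054992e-01  1.49673458e+00 -8.57126695e-05
  1.18417787e+00 -1.22650737e+00] [-1.65668875e-04  2.71333937e-02  9.99631803e-01 -9.61480196e-05]
dot scene [0.56375352 0.23052707 0.012     ]
```

View pics/w13.png

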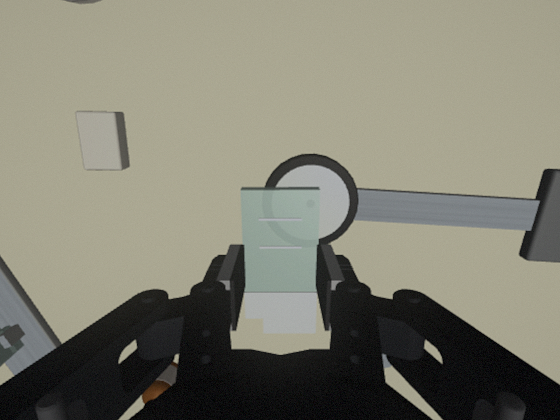

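View pics/sc13.png

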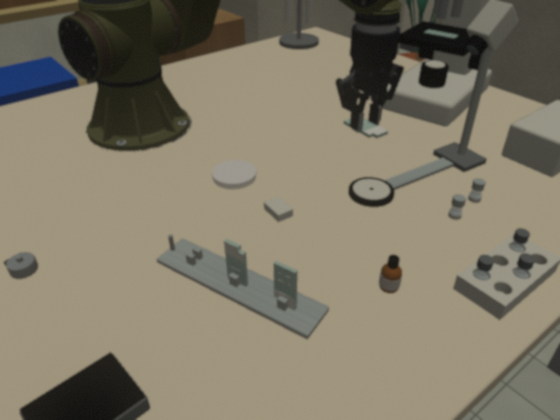

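The slide is above the pad, still level. In the wrist view the pad's dot is at (311,203) and its bar leads right to the post. The other two slides are still standing in the scene view. I'll finish the twist so the frosted end faces the reader, then refine.

>>> drive_tool:
  series:
    - [0, 0, 0, -1, 0.75]
    - [0, 0, 0, -1, 0.75]
    - [0, 0, 0, -1, 0.75]
    - [0, 0, 0, -1, 0.75]
    - [0, 0, 0, -1, 0.75]
    - [0, 0, 0, -1, 0.75]
    - [0, 0, 0, -1, 0.75]
    - [0, 0, 0, -1, 0.75]
    - [0, 0, 0, -1, 0.75]
    - [0, 0, 0, -1, 0.75]

```text
clock: 17.65
ee_pos: [0.5526, 0.2034, 0.1496]
orientation: [-0.0, -0.398, 0.918, 0.0]
force: [-1.0, 0.5, -1.0]
finger_gap: 0.0345
```

>>> drive_tool:
  series:
    - [0, 0, 0.3, -1, 0.75]
    - [0, 0, 0.5, -0.7, 0.75]
    - [0, 0, 0.4, -0.3, 0.75]
    - [0, 0, 0.1, 0, 0.75]
    - [0, 0, 0, 0, 0.75]
    - [0, 0, 0, 0, 0.75]

```text
clock: 18.15
ee_pos: [0.5529, 0.2036, 0.1112]
orientation: [0.0, -0.475, 0.88, -0.0]
force: [0.5, 0.2, 0.5]
finger_gap: 0.0342
```

```bash
python3 - <<'E'
from workcell import telemetry,vision
import cv2,numpy as np
from h import *
s=telemetry.read_state();print(s["clock"],s["ee_pos"],s["qpos"],s["orientation"],s["finger_gap"])
q=s["orientation"];yx=np.arctan2(2*q[1]*q[2],q[1]**2-q[2]**2);print("yawx",yx)
a=-np.array([np.cos(yx),np.sin(yx)]);ty=np.array([-a[1],a[0]])
fr=s["ee_pos"][:2]+a*.0285;print("frost",fr)
for sp in [(.562,.2297),(.5638,.2305)]:
    d=np.array(sp)-fr;print("shift tool x,y units",d@-a/.03,d@ty/.03, "check ty",ty)
w=vision.snapshot("wrist");cv2.imwrite("pics/w14.png",w);t=vision.snapshot("top");cv2.imwrite("pics/t14.png",t)
sc=vision.snapshot("scene");cv2.imwrite("pics/s14.png",cv2.resize(sc[20:220,260:530],None,fx=2.9,fy=2.9,interpolation=cv2.INTER_CUBIC))
for c in ["scene","top","wrist"]:
    for n in ["slideA_mid","slideA_frost","spot"]: print(c,n,[(np.round(d["position"],4).tolist(),round(d["p"],2)) for d in vision.tip_of(n,c)][:2])
E
```

```text
18.15 [0.55289421 0.20363557 0.11121319] [ 2.90743857e-01  5.06180935e-01  1.52691023e+00 -2.84013759e-05
  1.10804998e+00 -2.26922529e+00] [ 2.18506942e-04 -4.74673229e-01  8.80162073e-01 -5.81456752e-05] 0.034219498395145063
yawx -2.152407161589139
frost [0.56855128 0.22744956]
shift tool x,y units 0.05728868511627845 0.2236810366817531 check ty [-0.83557879  0.54937063]
shift tool x,y units 0.002044346374148122 0.18819619276134728 check ty [-0.83557879  0.54937063]
scene slideA_mid [([0.5506, 0.2052, 0.1144], 0.71)]
scene slideA_frost [([0.5672, 0.2251, 0.117], 0.83), ([0.6064, -0.1181, 0.0016], 0.19)]
scene spot [([0.5638, 0.232, 0.0128], 0.93)]
top slideA_mid [([0.5524, 0.2034, 0.1112], 0.8), ([0.6925, -0.0915, 0.0469], 0.41)]
top slideA_frost [([0.567, 0.2247, 0.1166], 0.94)]
top spot [([0.5621, 0.2277, 0.0133], 0.6)]
wrist slideA_mid [([0.5582, 0.1994, 0.1141], 0.8)]
wrist slideA_frost [([0.567, 0.2289, 0.1134], 0.79)]
wrist spot []
```

View pics/w14.png

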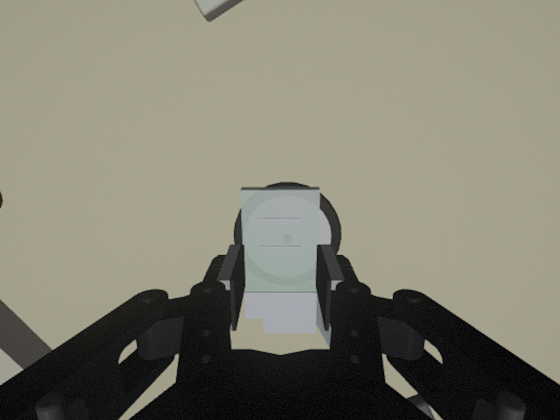

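View pics/s14.png

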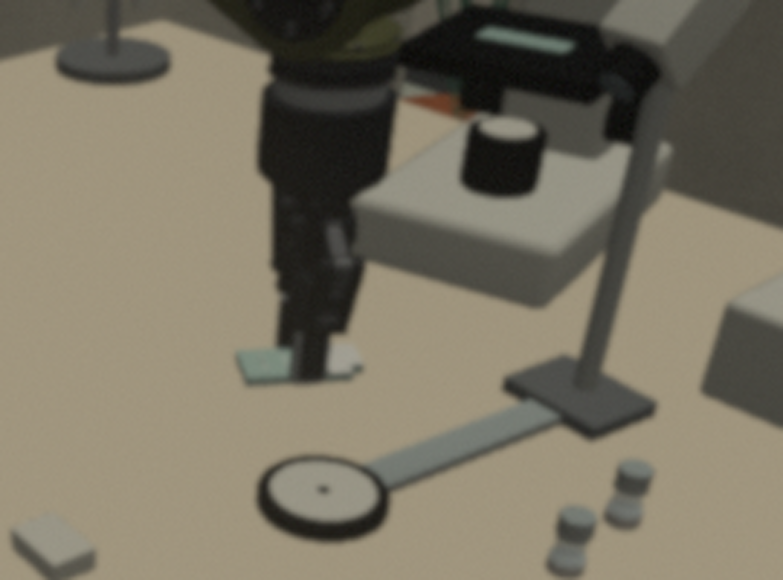

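View pics/t14.png

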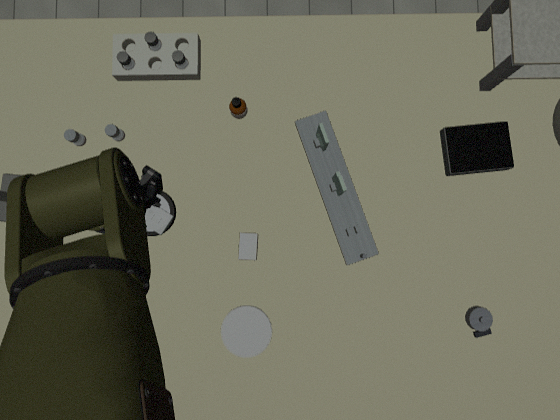

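>>> drive_tool:
  series:
    - [0.03, 0.1, 0, 0, 0.75]
    - [0, 0.1, 0, 0, 0.75]
    - [0, 0, 0, 0, 0.75]
    - [0, 0, 0, 0, 0.75]
    - [0, 0, 0, 0, 0.75]
    - [0, 0, 0, 0, 0.75]

```text
clock: 19.25
ee_pos: [0.5472, 0.2063, 0.1107]
orientation: [0.0, -0.476, 0.88, 0.0]
force: [0.4, 0.5, -0.6]
finger_gap: 0.0347
```

```bash
python3 - <<'E'
from workcell import telemetry,vision
import cv2,numpy as np
s=telemetry.read_state();print(s["clock"],s["ee_pos"],s["finger_gap"])
w=vision.snapshot("wrist");a=w[155:355,200:360]
b=cv2.imread("pics/w12.png")[155:355,200:360]
cv2.imwrite("pics/w15c.png",cv2.resize(np.hstack([a,b]),None,fx=2.4,fy=2.9,interpolation=cv2.INTER_CUBIC))
q=s["orientation"];yx=np.arctan2(2*q[1]*q[2],q[1]**2-q[2]**2);a=-np.array([np.cos(yx),np.sin(yx)])
print("frost",s["ee_pos"][:2]+a*.0285)
for n in ["slideA_mid","slideA_frost"]: print(n,[(np.round(d["position"],4).tolist(),round(d["p"],2)) for d in vision.tip_of(n,"wrist")][:2])
E
```

```text
19.25 [0.54717442 0.20627076 0.11071231] 0.034653309098610745
frost [0.56276977 0.23012521]
slideA_mid [([0.5468, 0.2031, 0.1119], 0.58)]
slideA_frost [([0.5612, 0.2269, 0.1099], 0.63)]
```

View pics/w15c.png

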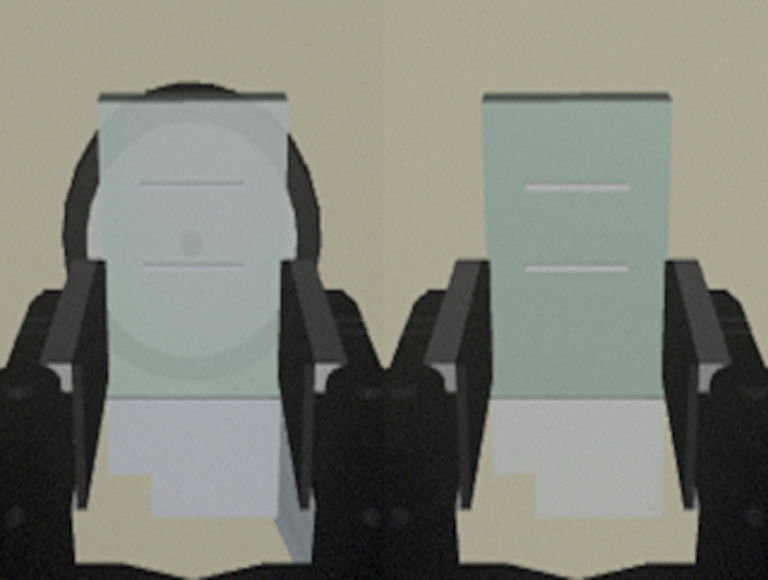

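The slide sits in the fingers exactly as it did right after pick-up (left now, right then), and the pad dot is centred across its width. Position, height and grip are all steady, so I'm handing it in.

```bash
python3 -c "
from workcell import ticket;print(ticket.sign_off())"
```

```text
the job is handed in; nothing more can be done
None
```

I handed the job in at about 19.4 s of the 32 s allowed, with the arm still holding slide A level and label face up over the reader pad. No verdict was reported.

**What I did:**
- I picked slide A from the first slot by its long edges. It was identified by the frosting on the +y side and the notch towards the pin.
- I tried to lay it level by pivoting it against the steel pin. That only partly worked: it stopped about 40° short and rolled about 16° in the fingers.
- I set its foot on clear bench and opened the fingers. It stayed leaning on a finger at about 45°, then dropped flat, label up, once I opened wider.
- I gripped it again by the long edges with 30 N and carried it to the pad. The frosted end points roughly towards the reader's camera, about 25° off, because the last joint's range stopped it turning further.

**Last checks:**

| Check | Result |
|---|---|
| Frosted middle, from the arm pose and grip offset | (0.563, 0.230) |
| Pad centre, average of the camera estimates | (0.563, 0.230) |
| Height above the pad | about 100 mm |
| Level | within about 2° (measured just after the second pick-up) |
| Slide in the fingers | same seat in the wrist view as just after the second pick-up |
| Finger gap | steady at about 34.5 mm |
| Other two slides | standing in their slots in the last views that show them, before the final 6 mm shift |

**Disagreement:** the wrist-camera network put the frosted middle about 3–4 mm from the arm-based position, which is within its stated accuracy. The finger gap also reads about 1.3 mm under the 36 mm slide width, although the slide sat square in the fingers.

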